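# Mix a sample tube and hold it to the code reader

### The job

Take the one thick sample tube off the stopped roller mixer and mix it by turning it end over end in the air: cap steeply down for a moment, then cap steeply up. Then carry it over the things between and hold it over the code reader to be read: level, lengthwise along the long window in the reader's top, its middle over the middle of the window, with about 1.5 cm of air between tube and glass and never touching the reader. Finish while still holding it there, quite still; do not put it down or let go, and leave everything else where it is.

Things in the scene. Friction and masses are not known exactly. Their poses are not given: they have to be found in the camera images.
- sample: the thick sample tube: closed, round, rigid, 25 mm diameter, 93 mm long, white, paper label with ring-shaped bars right round it, grey ribbed cap (last 16 mm). 0.024 to 0.05 kg. Origin: its middle, on its axis, which is its centre of mass; x runs along the tube towards the cap. Lies level along the mixer's x in a valley between two rollers, its axis 100 mm above the bench, cap to the mixer's +x
- window (a point): centre of the code reader's window, on the glass, 60.5 mm above the bench, the reader's highest part. The glass is 80 mm long (along the reader's x) and 30 mm wide; its z axis points straight up
- reader: desktop code reader, fixed: black box 110 mm (x) by 84 mm (y), 54 mm high, on top a grey raised head 100 x 50 mm with the long window, centred 10 mm off the box's centre towards its +y; x is the long way of box and window. Stands across the rack from the mixer (either may be left or right). A thin cable lies on the bench at its +y side. Origin: centre of its underside, z up
- mixer: roller mixer, fixed, off: white box 350 mm (x) by 190 mm (y), 62 mm high, five rubber rollers along x that do not turn: 24 mm diameter, 28 mm apart, axes 80 mm and tops 92 mm above the bench, the middle one at y = 0; 298 mm long between two white end blocks, 94 mm high. Tubes lie in the valleys at y = -42, -14, +42 mm. Origin: centre of its underside, z up, x away from the robot
- thin0: bystander: thin closed sample tube, 13 mm diameter, 75 mm long, lying on the mixer. Origin: its middle; x to its cap
- thin1: bystander: another like thin0, lying in another valley of the mixer
- rack: bystander and obstacle between mixer and reader: loose white tube rack 156 mm (x) by 58 mm (y), 57 mm high, with four capped tubes whose tops are 87 mm above the bench. Origin: centre of its underside
- tube0: bystander: thin capped tube standing in the rack, 13 mm diameter, cap 16 mm, 79 mm long. Origin: centre of its lower end
- tube1: bystander: thin capped tube standing in the rack, 13 mm diameter, cap 16 mm, 79 mm long. Origin: centre of its lower end
- tube2: bystander: thin capped tube standing in the rack, 13 mm diameter, cap 16 mm, 79 mm long. Origin: centre of its lower end
- tube3: bystander: thin capped tube standing in the rack, 13 mm diameter, cap 16 mm, 79 mm long. Origin: centre of its lower end
- bottle: bystander and obstacle: amber lab bottle with a white cap, 42 mm diameter, 115 mm tall, standing between the robot and the rack. Origin: centre of its base
- pot: bystander: clear specimen pot with white lid, 42 mm diameter, 68 mm tall, beyond the rack. Origin: centre of its base
- slidebox: bystander: grey slide box 92 x 36 mm, 90 mm high, at the far right (-y). Origin: centre of its underside
- beaker: bystander: empty plastic beaker, 68 mm diameter, 90 mm tall, at the far left (+y). Origin: centre of its base
- counter: bystander: steel hand tally counter, 85 x 60 x 30 mm (40 mm with its push pin), lying at the far right (-y). Origin: centre of its underside
Things that resemble listed ones, but are neither listed nor needed, are in the scene too. Leave any orange look-alike of the sample alone. There is more than one size of the reader; the job needs the larger.

How it is judged:
On the way, in this order (a step that is already met when the one before it is completed fails the run):
1. the thick tube is held in the air with its cap steeply down (angle between sample's own x axis and vertical above 2.2 rad and height (world z) of sample above 0.12 m), for 0.3 s.
2. then it is held in the air with its cap steeply up (angle between sample's own x axis and vertical below 0.94 rad and height (world z) of sample above 0.12 m), for 0.3 s.
At the end, for the whole second after the job is handed in: The thick tube is held by the fingers, still (under 20 mm/s), its middle within 12 mm sideways of the window's centre, its axis within 0.17 rad of the window's long direction and so level, its axis 16.5 to 37.5 mm above the glass (4 to 25 mm of air below it), and nothing touches the reader (horizontal distance between sample and window below 0.012 m and z of sample in the frame of window between 0.0165 and 0.0375 m and angle between the x axis of sample and the x axis of reader, either way round below 0.17 rad and linear speed of sample below 0.02 m/s and contact force between sample and the fingers above 1 N and contact force between reader and anything else below 0.2 N); the arm keeps its last pose, push and grip.
It fails at once if the thick tube touches the reader (contact force between sample and reader above 0.5 N).
It fails at once if the robot pushes the reader (contact force between the arm and reader above 2 N).
It fails at once if a thin tube on the mixer is moved over 25 mm (distance of any of thin0, thin1 from where it was at the start of the episode above 0.025 m).
It fails at once if the rack or one of its tubes is moved over 25 mm or tipped (distance of any of rack, tube0, tube1, tube2, tube3 from where it was at the start of the episode above 0.025 m or angle between any of rack, tube0, tube1, tube2, tube3's own z axis and vertical above 0.5 rad).
It fails at once if another thing on the bench is moved over 25 mm or knocked over (distance of any of bottle, pot, slidebox, beaker, counter from where it was at the start of the episode above 0.025 m or angle between any of bottle, pot, slidebox, beaker, counter's own z axis and vertical above 0.5 rad).
It also fails if it takes over 54 s, if anything falls off the work surface, if the arm or the gripper's body presses on something with over 40 N, if the wrist force passes 120 N, or if a joint passes its speed limit or range.

### The arm

A 6-joint arm with a two-finger parallel gripper is mounted at the origin on the work surface. World frame = base frame: x ahead of the robot, y to its left, z up, the work surface at z = 0. Lengths are in m, angles in rad, forces in N, time in s.
With the tool pointing down it reaches from about 0.275 to 1 m from the base axis. Payload 8.4 kg.
Tool frame: the origin (TCP) lies at the centre of the arm's flange, where the gripper is bolted on; the fingertips stand 173 mm ahead of it and the grasp point (between the pads) lies 155 mm ahead of it; z points along the fingers, y is the line along which they close (so a half turn about z gives the same grasp; the last joint's range is limited). The gripper opens to 85 mm and grips with 20 to 120 N. Pads are 22 mm wide; open, the fingers measure 114 mm over their backs; the gripper's body (76 mm by 85 mm) begins 54 mm behind the grasp point. The pads swing forward as they close: fully open they stand 13 mm farther back than shut.
Start: joints at [-1.335, 0.353, 1.633, -0, 1.155, -0.002], TCP at [0.147, -0.607, 0.405] pointing down, gripper open.
Joint ranges: [-2.63, 2.63], [-0.92, 2.1], [0.06, 2.66], [-1.3, 4.44], [0, 2.69], [-3.02, 3.02]. Speed limits (rad/s): [2.22, 2.22, 2.79, 3.14, 3.14, 3.14].

### API

Orientations are given as a rotation vector (axis times angle).
In Python, from station import robot gives the robot as it stands.
- The arm moves only by the shell command python3 -m pendant 'ROWS'. ROWS is rows parted by semicolons, their numbers by spaces, 1 to 8 of them, each of 5 numbers: the opening from 0.0 (shut) to 1.0 (fully open), then dx, dy, dz in m, then a turn about the tool's z in rad; each row is the pose to reach, as a shift and turn from the pose commanded when the command began, along the tool's axes at that moment; what a row does not reach only later rows make up. A row lasts 1/12 s, in which the tool goes at most 0.0417 m and 0.125 rad, less where a joint would pass 70% of its speed; a pose out of reach is approached as far as the arm can. The fingers move at their own pace and stop on an object; the grip force is fixed at half the most. Time passes only in rows, so rows that do not move let the fingers close. It prints the time, the measured TCP pose, the force, the opening and the grip force at its end.
- robot.sense(): the state, without advancing time (a new reading comes with each control period).
- robot.read_camera(name): name is "side" or "top" or "wrist"; returns a dict with "pixels" (400x640x3 uint8, red, green, blue), "depth" (400x640 float32, m along the optical axis (not along the pixel's ray), 0 where there is no reading), "K" (3x3 intrinsics, pixels), "dist" ([k1, k2, p1, p2, k3] as OpenCV has them; the pictures are not rectified), "rvec" (rotation vector, rad) and "tvec" (3), from world to camera coordinates, as OpenCV has them; the wrist camera has in their place "mount" (4x4, takes a point from camera to tool coordinates, whose origin is the TCP and whose axes are the flange's). Camera axes: x right, y down, z forward; pixel columns grow to the right and rows downward; lengths in m; the calibration is good to about 2 mm. A picture is of the moment at which its call begins: read the wrist's pose just before it.
- robot.close_job(): hands the job in; it is judged then, once.
Trained networks look in the newest picture that a camera, given by its name, has taken for a name from the list of things; names that differ only in an ending like _2 or _b are one class to them, and where a whole thing is asked for, a point or a joint stands for the part that bears it (a point fixed in the world has none). Each returns a list of dicts, best first, with "p" (0 to 1); they miss things now and then, are a little off and sometimes report something else, mostly with a low value. They report only what shows in the picture. A call takes as long as a camera call. They do not tell look-alikes from the thing itself.
- robot.find_in(camera, target): "centre" ([x, y, z] in m, in the coordinates of the camera as it stood for that picture, good to about 4 mm: the middle of the surface that is visible of it).
- robot.trace(camera, target): "region" (400x640 bool, what is visible of it).
- robot.landmark_of(camera, target): "centre" ([x, y, z] in m, in the coordinates of the camera as it stood for that picture, good to about 4 mm: a listed point, or the origin of a listed thing).
The state is a dict: "time": time; "joint_pos": joint angles; "qvel": joint speeds; "joint_torque": joint torques, N m; "eef_pos": TCP position; "ee_rot": TCP orientation; "contact_force": force on the tool from outside, world axes, zero at the start; "moment": the same for the moment, N m; "finger_gap": opening from 0.0 (shut) to 1.0 (fully open); "grip_force": force on a finger pad.
Only numpy, scipy, OpenCV 4.12 (cv2) and the standard library are available. Lean on these libraries where they do the work, as an engineer would, in place of code of your own. Each camera call takes 0.05 s, during which the arm holds its last target. There are 200 camera calls.

## Working session

There is one attempt and no reset: what is moved stays moved. The work goes in short steps, Python scripts to look and compute and a shell command to move; the robot and the scene stay as the last step left them, time stands still between calls to the robot, and variables do not carry over. Pictures are saved under pics/ and viewed, at most 10 in all, crops included, and the job is handed in when it is done.

```bash
ls -la; python3 -m pendant --help 2>&1 | head -40; mkdir -p pics; cat > h.py <<'E'
import numpy as np, cv2
from scipy.spatial.transform import Rotation as R
from station import robot
def pose():
    s=robot.sense(); T=np.eye(4); T[:3,:3]=R.from_rotvec(s["ee_rot"]).as_matrix(); T[:3,3]=s["eef_pos"]; return T
def cam(name):
    T=pose(); c=robot.read_camera(name)
    if name=="wrist": W=T@np.array(c["mount"])
    else:
        W=np.eye(4); r=cv2.Rodrigues(np.array(c["rvec"],float))[0]; W[:3,:3]=r.T; W[:3,3]=-r.T@np.array(c["tvec"]).ravel()
    c["W"]=W; return c
def w(c,p): return c["W"][:3,:3]@np.asarray(p)+c["W"][:3,3]
def cloud(c):
    v,u=np.mgrid[:400,:640]; n=cv2.undistortPoints(np.stack([u,v],-1).reshape(-1,1,2).astype(float),c["K"],np.array(c["dist"],float)).reshape(400,640,2)
    d=c["depth"][...,None]; return np.concatenate([n*d,d],-1)@c["W"][:3,:3].T+c["W"][:3,3]
def save(c,n): cv2.imwrite(f"pics/{n}.png",c["pixels"][...,::-1])
E
python3 - <<'E'
from h import *
np.set_printoptions(precision=4,suppress=True)
print(robot.sense())
for n in ("top","side"):
    c=cam(n); save(c,n+"0"); print(n,c["W"])
    for t in ("sample","window","reader","mixer","thin0","rack","bottle","pot","beaker"):
        for r in robot.landmark_of(n,t)[:3]: print(n,t,round(r["p"],2),w(c,r["centre"]))
E
```

```text
total 12
drwxr-xr-x  3 agent agent 4096 Nov 28 19:55 .
drwxr-xr-x 23 root  root  4096 Nov 28 19:55 ..
drwxr-xr-x  2 agent agent 4096 Nov 28 19:55 pics
Traceback (most recent call last):
ValueError: could not convert string to float: '--help'
{'time': 0.0, 'joint_pos': array([-1.3354,  0.3537,  1.6341,  0.    ,  1.1552, -0.0024]), 'qvel': array([-0.001 , -0.0006, -0.0009,  0.0008, -0.0001,  0.0004]), 'joint_torque': array([ -0.0022, -60.525 , -34.2073,  -0.0001,   0.0094,  -0.    ]), 'eef_pos': array([ 0.1472, -0.6072,  0.404 ]), 'ee_rot': array([-3.1181, -0.3725,  0.0002]), 'contact_force': array([-0.1498,  0.6832,  1.1153]), 'moment': array([-0.0006,  0.0163, -0.0072]), 'grip_force': 0.0, 'finger_gap': 1.0014965204200286}
top [[-0.0186 -0.9975  0.0676  0.4392]
 [-0.9996  0.0172 -0.0219  0.0038]
 [ 0.0207 -0.068  -0.9975  1.1549]
 [ 0.      0.      0.      1.    ]]
top sample 0.88 [0.4644 0.2905 0.0949]
top sample 0.52 [0.2658 0.3745 0.017 ]
top window 0.58 [ 0.3442 -0.2929  0.0462]
top window 0.56 [ 0.5182 -0.2433  0.0637]
top reader 0.76 [ 0.5199 -0.2545  0.0021]
top reader 0.64 [ 
[... 448 characters left out ...]
[ 0.      0.      0.      1.    ]]
side sample 0.74 [0.2652 0.3704 0.0108]
side sample 0.7 [0.4678 0.2961 0.097 ]
side window 0.83 [ 0.3414 -0.2937  0.0448]
side window 0.56 [ 0.5224 -0.2446  0.06  ]
side window 0.27 [ 0.5902 -0.009   0.0039]
side reader 0.91 [ 0.5199 -0.2548 -0.0059]
side reader 0.54 [ 0.3446 -0.3016 -0.0052]
side mixer 0.64 [ 0.5367  0.2583 -0.0025]
side thin0 0.64 [0.4785 0.2153 0.0939]
side thin0 0.63 [0.6352 0.2537 0.091 ]
side rack 0.69 [ 0.5916 -0.0095  0.0013]
side bottle 0.57 [ 0.4336  0.0202 -0.0009]
side bottle 0.27 [ 0.6481 -0.0169  0.0082]
side pot 0.61 [ 0.7434 -0.0232 -0.0009]
side beaker 0.6 [ 0.5053  0.5273 -0.0005]
side beaker 0.49 [ 0.5291 -0.0279  0.0069]
```

View pics/top0.png

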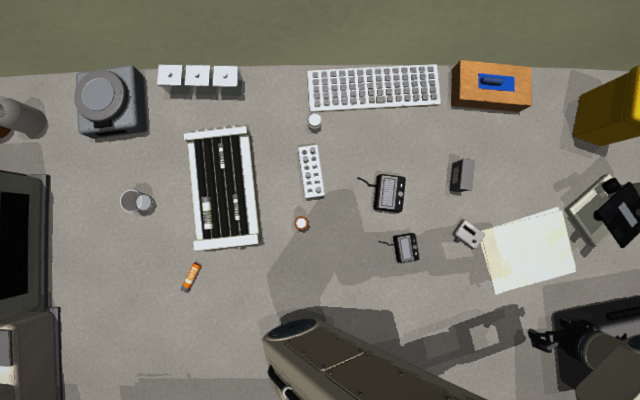

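View pics/side0.png

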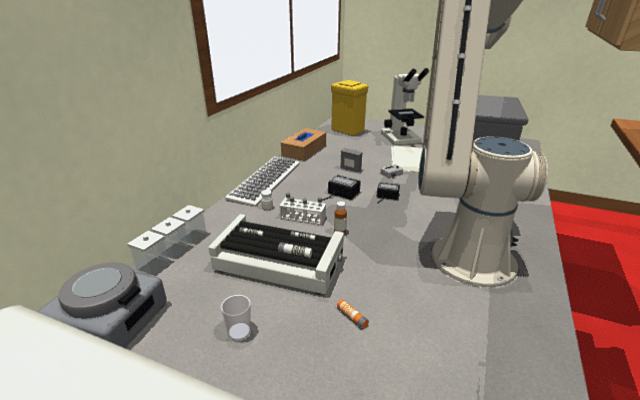

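```bash
python3 -m pendant '1 0 0 -0.04 0; 1 0 0 -0.08 0; 1 0 0 -0.12 0; 1 0 0 -0.16 0; 1 0 0 -0.2 0; 1 0 0 -0.24 0; 1 0 0 -0.28 0; 1 0 0 -0.32 0'; python3 -m pendant '1 0 0 -0.04 0; 1 0 0 -0.08 0; 1 0 0 -0.12 0; 1 0 0 -0.16 0; 1 0 0 -0.2 0; 1 0 0 -0.24 0; 1 0 0 -0.28 0; 1 0 0 -0.32 0'; python3 -c "
from h import *
print(pose().round(3),robot.sense()['joint_pos'].round(3))"
```

```text
time: 1.67
eef_pos: [0.1471, -0.6068, 0.7269]
ee_rot: [3.119, 0.373, 0.0]
contact_force: [0.2, -1.0, -0.6]
finger_gap: 1.0
grip_force: 0.0
time: 2.33
eef_pos: [0.138, -0.5695, 0.999]
ee_rot: [-3.028, -0.362, 0.016]
contact_force: [0.5, -0.8, -1.2]
finger_gap: 1.004
grip_force: 0.0
[[ 0.972  0.235 -0.022  0.138]
 [ 0.236 -0.968  0.09  -0.57 ]
 [ 0.    -0.093 -0.996  0.999]
 [ 0.     0.     0.     1.   ]] [-1.336e+00  5.120e-01  7.800e-02  0.000e+00  2.645e+00 -2.000e-03]
```

```bash
python3 - <<'E'
from h import *
np.set_printoptions(precision=4,suppress=True)
for n in ("top","side"):
    c=cam(n); P=cloud(c)
    save(c,n+"1")
    for t,hint in (("sample",(.465,.293)),("reader",(.52,-.255)),("mixer",(.537,.258))):
        for r in robot.trace(n,t)[:3]:
            m=r["region"]&(c["depth"]>0); q=P[m]
            if len(q)<20 or np.hypot(*(np.median(q[:,:2],0)-hint))>.06: continue
            z=np.percentile(q[:,2],97); top=q[q[:,2]>z-.008]
            (cx,cy),(a,b),ang=cv2.minAreaRect((top[:,:2]*1000).astype(np.float32))
            print(n,t,round(r["p"],2),"med",np.median(q,0),"ztop",z,"rect",cx,cy,a,b,ang)
    for r in robot.landmark_of(n,"sample")[:2]+robot.landmark_of(n,"thin0"): print("lm",r["p"],w(c,r["centre"]))
E
```

```text
top sample 0.6 med [0.462  0.2914 0.1102] ztop 0.11548039277947376 rect 462.96588134765625 294.3421630859375 92.37655639648438 23.85704803466797 5.2259063720703125
top reader 0.86 med [ 0.5168 -0.2455  0.0568] ztop 0.0636584300844496 rect 516.592529296875 -249.9725341796875 79.93109893798828 103.58583068847656 82.13672637939453
top mixer 0.65 med [0.5428 0.2436 0.0887] ztop 0.09578717411653281 rect 537.1688232421875 257.07073974609375 351.87042236328125 187.96165466308594 5.552901268005371
lm 0.78 [0.4644 0.2925 0.0958]
lm 0.6 [0.2648 0.3734 0.0156]
lm 0.69 [0.4785 0.2098 0.0898]
lm 0.46 [0.6338 0.255  0.0956]
side reader 0.58 med [ 0.5078 -0.2151  0.0415] ztop 0.05979568791150073 rect 515.3997802734375 -240.59222412109375 71.17537689208984 101.3849105834961 81.88134002685547
lm 0.88 [0.4681 0.2964 0.0986]
lm 0.58 [0.2702 0.3725 0.013 ]
lm 0.44 [0.4793 0.2122 0.0929]
lm 0.4 [0.6332 0.2513 0.0918]
```

```bash
cat > s.py <<'E'
from h import *
np.set_printoptions(precision=3,suppress=True)
T=pose(); s=robot.sense(); print(s["time"],"z-axis",T[:3,2],"x",T[:3,0],"y",T[:3,1],"pos",T[:3,3],"q",s["joint_pos"],"gp",T[:3,3]+.155*T[:3,2],s["finger_gap"],s["grip_force"])
E
python3 -m pendant '1 0 0 0 0;1 0 0 0 0' >/dev/null; python3 s.py;  python3 -m pendant '1 0 0 -0.04 0; 1 0 0 -0.08 0; 1 0 0 -0.12 0; 1 0 0 -0.16 0; 1 0 0 -0.16 0'>/dev/null; python3 s.py; python3 -m pendant '1 0 0 0.04 0; 1 0 0 0.08 0; 1 0 0 0.12 0; 1 0 0 0.16 0; 1 0 0 0.2 0; 1 0 0 0.2 0'>/dev/null; python3 s.py
```

```text
3.1 z-axis [-0.02   0.085 -0.996] x [0.972 0.236 0.   ] y [ 0.235 -0.968 -0.088] pos [ 0.136 -0.563  1.004] q [-1.336  0.501  0.084  0.     2.645 -0.003] gp [ 0.133 -0.55   0.849] 0.9916393930179097 0.0
3.5167 z-axis [-0.014  0.057 -0.998] x [0.972 0.236 0.   ] y [ 0.235 -0.97  -0.059] pos [ 0.125 -0.516  1.038] q [-1.336  0.452  0.059  0.     2.689 -0.003] gp [ 0.123 -0.507  0.884] 0.9972895360597436 0.0
4.0167 z-axis [-0.014  0.059 -0.998] x [0.972 0.236 0.   ] y [ 0.235 -0.97  -0.06 ] pos [ 0.123 -0.506  0.853] q [-1.336  0.108  1.01   0.     2.084 -0.003] gp [ 0.121 -0.497  0.699] 0.9958638356495858 0.0
```

```bash
python3 -m pendant '1 0 0.04 0 0; 1 0 0.08 0 0; 1 0 0.12 0 0; 1 0 0.16 0 0; 1 0 0.2 0 0; 1 0 0.24 0 0; 1 0 0.28 0 0;1 0 0.28 0 0'>/dev/null; python3 s.py; python3 -m pendant '1 0 0.04 0 0; 1 0 0.08 0 0; 1 0 0.08 0 0; 1 0 0.08 0 0'>/dev/null; python3 s.py
```

```text
4.6833 z-axis [-0.014  0.059 -0.998] x [0.972 0.236 0.   ] y [ 0.235 -0.97  -0.061] pos [ 0.186 -0.769  0.821] q [-1.335  0.774  0.058  0.     2.37  -0.002] gp [ 0.184 -0.76   0.666] 0.9983545213916246 0.0
5.0167 z-axis [-0.006  0.025 -1.   ] x [0.972 0.235 0.   ] y [ 0.235 -0.972 -0.026] pos [ 0.194 -0.799  0.791] q [-1.335  0.81   0.06   0.     2.298 -0.002] gp [ 0.193 -0.795  0.636] 1.0003132141283855 0.0
```

```bash
python3 -m pendant '1 0 0.04 0 0; 1 0 0.08 0 0; 1 0 0.12 0 0'>/dev/null; python3 s.py
```

```text
5.2667 z-axis [ 0.001 -0.004 -1.   ] x [0.972 0.236 0.   ] y [ 0.236 -0.972  0.004] pos [ 0.201 -0.831  0.755] q [-1.335  0.853  0.059  0.     2.226 -0.002] gp [ 0.202 -0.831  0.6  ] 1.0028944770294292 0.0
```

```bash
cat > to.py <<'E'
# to.py x y z [az] : shift in tool axes to bring GRASP-TCP to given TCP position
import sys
from h import *
T=pose(); g=np.array([float(a) for a in sys.argv[1:4]]); print("shift",(T[:3,:3].T@(g-T[:3,3])).round(3),"az_x",round(float(np.arctan2(T[1,0],T[0,0])),3),"tcp",T[:3,3].round(3),"t",robot.sense()["time"],"zax",T[:3,2].round(3))
E
python3 -m pendant '1 0.14 -0.276 0.09 0.14;1 0.14 -0.276 0.09 0.14;1 0.14 -0.276 0.09 0.14;1 0.14 -0.276 0.09 0.14;1 0.14 -0.276 0.09 0.14;1 0.14 -0.276 0.09 0.14;1 0.14 -0.276 0.09 0.14;1 0.14 -0.276 0.09 0.14' | head -3; python3 to.py .465 .293 .42
```

```text
time: 5.93
eef_pos: [0.2617, -0.5757, 0.6793]
ee_rot: [3.134, 0.153, 0.002]
shift [ 0.287 -0.846  0.257] az_x 0.098 tcp [ 0.262 -0.576  0.679] t 5.9333 zax [ 0.002 -0.004 -1.   ]
```

```bash
python3 -m pendant '1 0.1 -0.3 0.09 0;1 0.1 -0.3 0.09 0;1 0.1 -0.3 0.09 0;1 0.1 -0.3 0.09 0;1 0.1 -0.3 0.09 0;1 0.1 -0.3 0.09 0;1 0.1 -0.3 0.09 0;1 0.1 -0.3 0.09 0' | head -1;python3 -m pendant '1 0.1 -0.3 0.09 0;1 0.1 -0.3 0.09 0;1 0.1 -0.3 0.09 0;1 0.1 -0.3 0.09 0;1 0.1 -0.3 0.09 0;1 0.1 -0.3 0.09 0;1 0.1 -0.3 0.09 0;1 0.1 -0.3 0.09 0' | head -1; python3 to.py .465 .293 .42
```

```text
time: 6.6
time: 7.27
shift [ 0.087 -0.245  0.078] az_x 0.098 tcp [0.402 0.04  0.498] t 7.2667 zax [ 0.004 -0.001 -1.   ]
```

```bash
python3 -m pendant '1 0.085 -0.235 0.078 0;1 0.085 -0.235 0.078 0;1 0.085 -0.235 0.078 0;1 0.085 -0.235 0.078 0;1 0.085 -0.235 0.078 0;1 0.085 -0.235 0.078 0;1 0.085 -0.235 0.078 0;1 0.085 -0.235 0.078 0' | head -1; python3 - <<'E'
from h import *
np.set_printoptions(precision=4,suppress=True)
c=cam("wrist"); P=cloud(c); save(c,"w1")
for r in robot.landmark_of("wrist","sample")[:2]: print("lm",r["p"],w(c,r["centre"]))
for r in robot.trace("wrist","sample")[:2]:
    q=P[r["region"]&(c["depth"]>0)]
    if len(q)<50: continue
    z=np.percentile(q[:,2],97);q=q[q[:,2]>.095]
    print(r["p"],z,cv2.minAreaRect((q[:,:2]*1000).astype(np.float32)))
E
python3 to.py .465 .293 .42; python3 s.py
```

```text
time: 7.93
lm 0.71 [0.2673 0.3715 0.0144]
lm 0.63 [0.484  0.2124 0.0947]
0.64 0.026686624801853017 ((450.953125, 323.7078552246094), (0.12304843217134476, 1.9960726499557495), 74.56800079345703)
0.62 0.11433829651009221 ((466.94525146484375, 294.969482421875), (92.84748077392578, 26.189952850341797), 5.713676452636719)
shift [ 0.002 -0.014  0.   ] az_x 0.098 tcp [0.464 0.279 0.42 ] t 8.0833 zax [ 0.001 -0.002 -1.   ]
8.0833 z-axis [ 0.001 -0.002 -1.   ] x [0.995 0.098 0.001] y [ 0.098 -0.995  0.002] pos [0.464 0.279 0.42 ] q [ 0.54   0.208  1.795 -0.002  1.138  2.013] gp [0.464 0.279 0.265] 0.9992084982450353 0.0
```

View pics/w1.png

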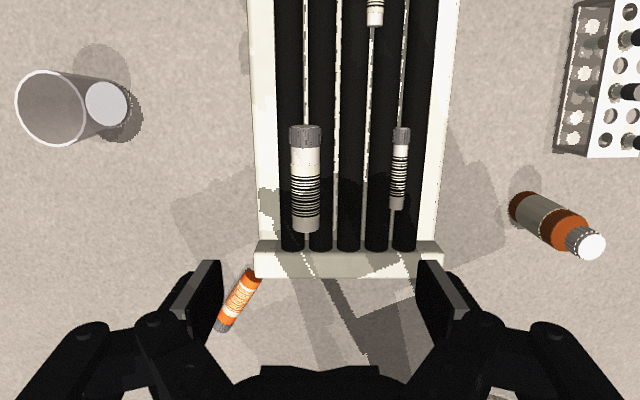

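```bash
python3 -m pendant '1 0.0035 -0.0147 0 0;1 0.0035 -0.0147 0.04 0;1 0.0035 -0.0147 0.08 0;1 0.0035 -0.0147 0.12 0;1 0.0035 -0.0147 0.145 0;1 0.0035 -0.0147 0.154 0;1 0.0035 -0.0147 0.154 0' ; python3 to.py .466 .294 .266
```

```text
time: 8.67
eef_pos: [0.4661, 0.294, 0.2641]
ee_rot: [3.135, 0.152, -0.003]
contact_force: [0.3, -0.3, 0.8]
finger_gap: 0.999
grip_force: 0.0
shift [-0.    -0.    -0.002] az_x 0.097 tcp [0.466 0.294 0.264] t 8.6667 zax [-0.002 -0.003 -1.   ]
```

```bash
python3 -m pendant '0 0 0 -0.002 0;0 0 0 -0.002 0;0 0 0 -0.002 0;0 0 0 -0.002 0;0 0 0 -0.002 0;0 0 0 -0.002 0;0 0 0 -0.002 0;0 0 0 -0.002 0'
```

```text
time: 9.33
eef_pos: [0.4667, 0.2951, 0.2687]
ee_rot: [3.138, 0.153, 0.003]
contact_force: [-2.6, -0.3, 10.4]
finger_gap: 0.263
grip_force: 58.5
```

```bash
python3 -m pendant '0 0 0 -0.01 0;0 0 0 -0.03 0;0 0 0 -0.07 0;0 0 0 -0.11 0;0 0 0 -0.15 0;0 0 0 -0.19 0;0 0 0 -0.23 0;0 0 0 -0.23 0'; python3 - <<'E'
from h import *
np.set_printoptions(precision=4,suppress=True)
c=cam("wrist"); save(c,"w2")
E
python3 s.py
```

```text
time: 10.0
eef_pos: [0.4671, 0.2956, 0.5066]
ee_rot: [-3.133, -0.153, -0.019]
contact_force: [0.8, 0.8, 0.3]
finger_gap: 0.265
grip_force: 59.1
10.05 z-axis [ 0.008  0.003 -1.   ] x [0.995 0.098 0.009] y [ 0.098 -0.995 -0.002] pos [0.467 0.295 0.503] q [ 0.562  0.155  1.674 -0.002  1.303  2.036] gp [0.468 0.296 0.348] 0.2623100400455933 59.0919953584671
```

View pics/w2.png

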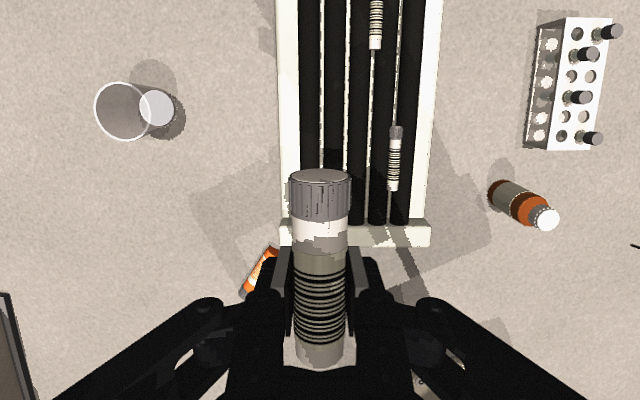

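```bash
python3 -m pendant '0 -0.113 0.29 -0.075 -0.7;0 -0.113 0.29 -0.075 -0.7;0 -0.113 0.29 -0.075 -0.7;0 -0.113 0.29 -0.075 -0.7;0 -0.113 0.29 -0.075 -0.7;0 -0.113 0.29 -0.075 -0.7;0 -0.113 0.29 -0.075 -0.7;0 -0.113 0.29 -0.075 -0.7'|head -1; python3 to.py .3 -.3 .65
```

```text
time: 10.72
shift [-0.267  0.147 -0.077] az_x 0.799 tcp [ 0.38  -0.006  0.573] t 10.7167 zax [-0.    -0.002 -1.   ]
```

```bash
python3 -m pendant '0 -0.267 0.147 -0.077 -0.63;0 -0.267 0.147 -0.077 -0.63;0 -0.267 0.147 -0.077 -0.63;0 -0.267 0.147 -0.077 -0.63;0 -0.267 0.147 -0.077 -0.63;0 -0.267 0.147 -0.077 -0.63;0 -0.267 0.147 -0.077 -0.63;0 -0.267 0.147 -0.077 -0.63'|head -1; python3 to.py -.115 -.84 .7
```

```text
time: 11.38
shift [-0.625 -0.34  -0.058] az_x 1.431 tcp [ 0.309 -0.268  0.642] t 11.3833 zax [ 0.    -0.001 -1.   ]
```

```bash
python3 -m pendant '0 -0.3 -0.16 -0.03 0;0 -0.3 -0.16 -0.03 0;0 -0.3 -0.16 -0.03 0;0 -0.3 -0.16 -0.03 0;0 -0.3 -0.16 -0.03 0;0 -0.3 -0.16 -0.03 0;0 -0.3 -0.16 -0.03 0;0 -0.3 -0.16 -0.03 0'|head -1; python3 -m pendant '0 -0.3 -0.18 -0.03 0;0 -0.3 -0.18 -0.03 0;0 -0.3 -0.18 -0.03 0;0 -0.3 -0.18 -0.03 0;0 -0.3 -0.18 -0.03 0;0 -0.3 -0.18 -0.03 0;0 -0.3 -0.18 -0.03 0;0 -0.3 -0.18 -0.03 0'|head -1;python3 to.py -.115 -.84 .7; python3 s.py
```

```text
time: 12.05
time: 12.72
shift [-0.049 -0.01  -0.001] az_x 1.428 tcp [-0.098 -0.793  0.699] t 12.7167 zax [ 0.001 -0.    -1.   ]
12.7167 z-axis [ 0.001 -0.    -1.   ] x [ 0.143  0.99  -0.   ] y [ 0.99  -0.143  0.001] pos [-0.098 -0.793  0.699] q [-1.696  0.581  0.671  0.001  1.89  -1.552] gp [-0.098 -0.793  0.544] 0.26553939400982335 59.11709904670715
```

```bash
python3 -m pendant '0 -0.3 -0.012 -0.1 0;0 -0.3 -0.012 -0.1 0;0 -0.3 -0.012 -0.1 0;0 -0.3 -0.012 -0.1 0;0 -0.3 -0.012 -0.1 0;0 -0.3 -0.012 -0.1 0;0 -0.3 -0.012 -0.1 0;0 -0.3 -0.012 -0.1 0'|head -1; python3 s.py
```

```text
time: 13.38
13.3833 z-axis [-0.004 -0.034 -0.999] x [ 0.142  0.989 -0.034] y [ 0.99  -0.143  0.001] pos [-0.12  -0.886  0.706] q [-1.707  0.909  0.058  0.001  2.14  -1.564] gp [-0.121 -0.891  0.551] 0.2630838032985813 59.11092281341553
```

```bash
python3 -m pendant '0 -0.3 0 -0.2 0;0 -0.3 0 -0.2 0;0 -0.3 0 -0.2 0;0 -0.3 0 -0.2 0;0 -0.3 0 -0.2 0;0 -0.3 0 -0.2 0;0 -0.3 0 -0.2 0;0 -0.3 0 -0.2 0'|head -1; python3 s.py
```

```text
time: 14.05
14.05 z-axis [-0.007 -0.059 -0.998] x [ 0.142  0.988 -0.06 ] y [ 0.99  -0.142  0.001] pos [-0.121 -0.88   0.722] q [-1.709  0.891  0.059  0.001  2.132 -1.565] gp [-0.122 -0.889  0.567] 0.2653657099526286 59.09323990345001
```

```bash
python3 -m pendant '0 -0.3 0 -0.1 0' |head -1;python3 -m pendant '0 -0.3 0 -0.1 0' |head -1;python3 -m pendant '0 -0.3 0 -0.1 0' |head -1;python3 -m pendant '0 -0.3 0 -0.1 0' |head -1; python3 s.py; python3 -m pendant '0 -0.3 0 0.1 0' |head -1;python3 -m pendant '0 -0.3 0 0.1 0' |head -1;python3 -m pendant '0 -0.3 0 0.1 0' |head -1;python3 -m pendant '0 -0.3 0 0.1 0' |head -1; python3 s.py
```

```text
time: 14.13
time: 14.22
time: 14.3
time: 14.38
14.3833 z-axis [-0.022 -0.165 -0.986] x [ 0.141  0.976 -0.166] y [ 0.99  -0.142  0.002] pos [-0.125 -0.905  0.713] q [-1.71   0.903  0.059  0.002  2.012 -1.566] gp [-0.128 -0.93   0.56 ] 0.26174179348015675 59.10953342914581
time: 14.47
time: 14.55
time: 14.63
time: 14.72
14.7167 z-axis [-0.034 -0.251 -0.967] x [ 0.138  0.958 -0.253] y [ 0.99  -0.142  0.003] pos [-0.134 -0.967  0.636] q [-1.711  0.991  0.06   0.002  1.835 -1.567] gp [-0.14  -1.006  0.486] 0.2638152984049041 59.10989999771118
```

```bash
for_=; python3 -m pendant '0 -0.3 0 -0.1 0' |tail -1;python3 -m pendant '0 -0.3 0 -0.1 0' >/dev/null;python3 -m pendant '0 -0.3 0 -0.1 0' >/dev/null;python3 -m pendant '0 -0.3 0 -0.1 0' >/dev/null;python3 -m pendant '0 -0.3 0 -0.1 0' >/dev/null;python3 -m pendant '0 -0.3 0 -0.1 0' >/dev/null;python3 -m pendant '0 -0.3 0 -0.1 0' >/dev/null;python3 -m pendant '0 -0.3 0 -0.1 0' >/dev/null;python3 s.py
```

```text
grip_force: 59.1
15.3833 z-axis [-0.063 -0.465 -0.883] x [ 0.127  0.874 -0.469] y [ 0.99  -0.142  0.004] pos [-0.136 -0.97   0.707] q [-1.713  0.93   0.058  0.003  1.665 -1.568] gp [-0.146 -1.042  0.57 ] 0.2689368652691804 59.11299705505371
```

```bash
python3 -m pendant '0 -0.3 0 -0.1 0' |tail -1;python3 -m pendant '0 -0.3 0 -0.1 0' >/dev/null;python3 -m pendant '0 -0.3 0 -0.1 0' >/dev/null;python3 -m pendant '0 -0.3 0 -0.1 0' >/dev/null;python3 -m pendant '0 -0.3 0 -0.1 0' >/dev/null;python3 -m pendant '0 -0.3 0 -0.1 0' >/dev/null;python3 -m pendant '0 -0.3 0 -0.1 0' >/dev/null;python3 -m pendant '0 -0.3 0 -0.1 0' >/dev/null;python3 -m pendant '0 -0.3 0 -0.1 0' >/dev/null;python3 -m pendant '0 -0.3 0 -0.1 0' >/dev/null;python3 -m pendant '0 -0.3 0 -0.1 0' >/dev/null;python3 s.py
```

```text
grip_force: 59.1
16.3 z-axis [-0.097 -0.703 -0.705] x [ 0.103  0.697 -0.709] y [ 0.99  -0.141  0.004] pos [-0.132 -0.928  0.852] q [-1.715  0.796  0.059  0.004  1.498 -1.569] gp [-0.147 -1.037  0.743] 0.26411655063454204 59.11917507648468
```

```bash
python3 -m pendant '0 0.07 0 -0.07 0;0 0.07 0 -0.07 0;0 0.07 0 -0.07 0;0 0.07 0 -0.07 0;0 0.07 0 -0.07 0;0 0.07 0 -0.07 0;0 0.07 0 -0.07 0;0 0.07 0 -0.07 0' |tail -2; python3 s.py; python3 -c "
from h import *
c=cam('wrist'); save(c,'w3')"
```

```text
finger_gap: 0.269
grip_force: 59.1
16.9667 z-axis [-0.097 -0.701 -0.706] x [ 0.103  0.699 -0.708] y [ 0.99  -0.141  0.004] pos [-0.118 -0.832  0.851] q [-1.715  0.458  0.653  0.005  1.244 -1.571] gp [-0.133 -0.94   0.741] 0.26876088625794103 59.12147283554077
```

View pics/w3.png

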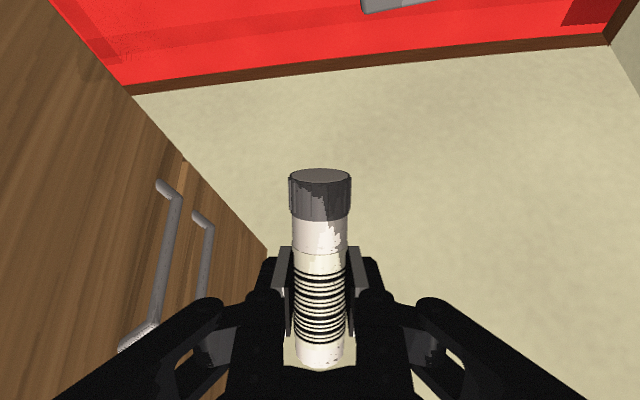

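```bash
python3 -m pendant '0 0 0 0 0;0 0 0 0 1;0 0 0 0 1;0 0 0 0 1;0 0 0 0 1;0 0 0 0 1;0 0 0 0 1;0 0 0 0 1' |head -1; python3 -m pendant '0 0 0 0 1;0 0 0 0 1;0 0 0 0 1;0 0 0 0 1;0 0 0 0 1;0 0 0 0 1;0 0 0 0 1;0 0 0 0 1'|head -1;python3 s.py
```

```text
time: 17.68
time: 18.35
18.35 z-axis [-0.097 -0.7   -0.707] x [ 0.911 -0.348  0.22 ] y [-0.4   -0.623  0.672] pos [-0.118 -0.832  0.85 ] q [-1.715  0.458  0.654  0.005  1.244  0.31 ] gp [-0.134 -0.94   0.74 ] 0.2635050059504904 59.137203097343445
```

```bash
python3 -m pendant '0 0 0 0 1.26;0 0 0 0 1.26;0 0 0 0 1.26;0 0 0 0 1.26;0 0 0 0 1.26;0 0 0 0 1.26;0 0 0 0 1.26;0 0 0 0 1.26' |head -1; python3 -m pendant '0 0 0 0 0.26;0 0 0 0 0.26;0 0 0 0 0.26;0 0 0 0 0.26;0 0 0 0 0.26;0 0 0 0 0.26;0 0 0 0 0.26;0 0 0 0 0.26'|head -1;python3 s.py
```

```text
time: 19.02
time: 19.68
19.6833 z-axis [-0.097 -0.701 -0.707] x [-0.095 -0.7    0.707] y [-0.991  0.136  0.001] pos [-0.118 -0.831  0.851] q [-1.715  0.456  0.656  0.005  1.244  1.563] gp [-0.133 -0.939  0.741] 0.2668336910966857 59.13552403450012
```

```bash
python3 -m pendant '0 -0.27 -0.166 -0.063 -1;0 -0.27 -0.166 -0.063 -1;0 -0.27 -0.166 -0.063 -1;0 -0.27 -0.166 -0.063 -1;0 -0.27 -0.166 -0.063 -1;0 -0.27 -0.166 -0.063 -1;0 -0.27 -0.166 -0.063 -1;0 -0.27 -0.166 -0.063 -1' |head -1;python3 s.py; python3 to.py .536 -.127 .36
```

```text
time: 20.35
20.35 z-axis [-0.096 -0.7   -0.707] x [ 0.786 -0.489  0.378] y [-0.611 -0.519  0.598] pos [ 0.08  -0.618  0.703] q [-1.384  0.021  1.511 -0.297  0.873  0.991] gp [ 0.065 -0.726  0.593] 0.2681912394286928 59.10831928253174
shift [-0.011 -0.739 -0.145] az_x -0.557 tcp [ 0.08  -0.618  0.703] t 20.35 zax [-0.096 -0.7   -0.707]
```

```bash
python3 -m pendant '0 -0.005 -0.32 -0.063 -0.564;0 -0.005 -0.32 -0.063 -0.564;0 -0.005 -0.32 -0.063 -0.564;0 -0.005 -0.32 -0.063 -0.564;0 -0.005 -0.32 -0.063 -0.564;0 -0.005 -0.32 -0.063 -0.564;0 -0.005 -0.32 -0.063 -0.564;0 -0.005 -0.32 -0.063 -0.564' |head -1;python3 s.py; python3 to.py .536 -.127 .36
```

```text
time: 21.02
21.0167 z-axis [-0.096 -0.701 -0.707] x [ 0.99  -0.14   0.005] y [-0.103 -0.699  0.708] pos [ 0.279 -0.407  0.556] q [-0.777 -0.088  1.922 -0.781  0.937  1.295] gp [ 0.264 -0.515  0.446] 0.2613522542483301 59.15147066116333
shift [ 0.215 -0.36  -0.083] az_x -0.141 tcp [ 0.279 -0.407  0.556] t 21.0167 zax [-0.096 -0.701 -0.707]
```

```bash
python3 -m pendant '0 0.16 -0.265 -0.06 0;0 0.16 -0.265 -0.06 0;0 0.16 -0.265 -0.06 0;0 0.16 -0.265 -0.06 0;0 0.16 -0.265 -0.06 0;0 0.16 -0.265 -0.06 0;0 0.16 -0.265 -0.06 0;0 0.16 -0.265 -0.06 0' |head -1;python3 s.py; python3 to.py .536 -.127 .36
```

```text
time: 21.68
21.6833 z-axis [-0.095 -0.7   -0.708] x [ 0.99  -0.139  0.004] y [-0.101 -0.701  0.706] pos [ 0.471 -0.201  0.41 ] q [-0.171  0.201  1.952 -0.885  1.148  1.991] gp [ 0.456 -0.31   0.301] 0.26556954166435426 59.15237367153168
shift [ 0.054 -0.094 -0.023] az_x -0.139 tcp [ 0.471 -0.201  0.41 ] t 21.6833 zax [-0.095 -0.7   -0.708]
```

Move to hover, then measure tube and window together.

```bash
python3 -m pendant '0 0.054 -0.092 -0.022 0;0 0.054 -0.092 -0.022 0;0 0.054 -0.092 -0.022 0;0 0.054 -0.092 -0.022 0;0 0.054 -0.092 -0.022 0' |head -1;python3 s.py; cat > meas.py <<'E'
from h import *
np.set_printoptions(precision=4,suppress=True)
T=pose()
for n in ("top","side"):
    c=cam(n); P=cloud(c); save(c,n+"_m%d"%int(robot.sense()["time"]*10))
    for t in ("window","sample","reader"):
        for r in robot.landmark_of(n,t)[:3]:
            p=w(c,r["centre"]); print(n,t,round(r["p"],2),p,"tool",T[:3,:3].T@(p-T[:3,3]) if t=="sample" else "")
    for r in robot.trace(n,"window")[:2]+robot.trace(n,"reader")[:2]:
        q=P[r["region"]&(c["depth"]>0)]; q=q[(q[:,2]>.056)&(q[:,2]<.068)]
        if len(q)>30: print("  head",round(r["p"],2),len(q),np.median(q,0),cv2.minAreaRect((q[:,:2]*1000).astype(np.float32)))
E
python3 meas.py
```

```text
time: 22.1
22.1 z-axis [-0.096 -0.701 -0.707] x [ 0.99  -0.139  0.003] y [-0.1   -0.7    0.707] pos [ 0.535 -0.131  0.362] q [-0.025  0.348  1.874 -0.856  1.196  2.131] gp [ 0.52  -0.24   0.252] 0.264784092677428 59.158024191856384
top window 0.96 [ 0.5161 -0.245   0.0605] tool 
top window 0.92 [ 0.3468 -0.2938  0.0467] tool 
top sample 0.77 [0.2649 0.3758 0.0177] tool [-0.339  -0.5711 -0.0857]
top sample 0.75 [ 0.5175 -0.2501  0.2383] tool [-0.0012 -0.0024  0.1726]
top sample 0.68 [ 0.5209 -0.2528  0.0025] tool [ 0.002  -0.1676  0.3408]
top reader 0.79 [ 0.3467 -0.3006  0.0038] tool 
top reader 0.75 [ 0.5217 -0.2499  0.0032] tool 
  head 0.84 304 [ 0.493  -0.2413  0.0605] ((492.79071044921875, -245.5592803955078), (73.95088195800781, 60.96228790283203), 89.03800964355469)
  head 0.76 304 [ 0.493  -0.2413  0.0605] ((492.79071044921875, -245.5592803955078), (73.95088195800781, 60.96228790283203), 89.03800964355469)
side window 0.97 [ 0.5227 -0.2426  0.0615] tool 
side window 0.77 [ 0.3416 -0.2954  0.0416] tool 
side sample 0.64 [0.269  0.3713 0.0133] tool [-0.3343 -0.5715 -0.0798]
side sample 0.41 [ 0.517  -0.25    0.2418] tool [-0.0016  0.0001  0.1701]
side reader 0.86 [ 0.3465 -0.3037 -0.004 ] tool 
side reader 0.66 [ 0.5185 -0.2542 -0.0068] tool 
side reader 0.53 [0.6229 0.0089 0.0088] tool 
  head 0.57 124 [ 0.5142 -0.236   0.0583] ((517.946533203125, -237.2009735107422), (53.29594039916992, 99.23138427734375), 82.36101531982422)
  head 0.87 123 [ 0.5142 -0.2359  0.0583] ((517.946533203125, -237.2009735107422), (53.29594039916992, 99.23138427734375), 82.36101531982422)
```

```bash
python3 to.py .5367 -.126 .362;python3 to.py .5367 -.126 .232
```

```text
shift [ 0.002 -0.005 -0.004] az_x -0.142 tcp [ 0.534 -0.132  0.363] t 22.7 zax [-0.097 -0.701 -0.707]
shift [ 0.001 -0.097  0.088] az_x -0.142 tcp [ 0.534 -0.132  0.363] t 22.7 zax [-0.097 -0.701 -0.707]
```

```bash
python3 -m pendant '0 0.001 -0.005 -0.004 0;0 0.001 -0.025 0.016 0;0 0.001 -0.045 0.036 0;0 0.001 -0.065 0.056 0;0 0.001 -0.085 0.076 0;0 0.001 -0.097 0.088 0;0 0.001 -0.097 0.088 0'|head -4; python3 meas.py;python3 to.py .5367 -.126 .212; ls pics
```

```text
time: 23.28
eef_pos: [0.5358, -0.1254, 0.2284]
ee_rot: [2.351, -0.167, -0.07]
contact_force: [-1.1, 0.7, 0.6]
top window 0.87 [ 0.3439 -0.297   0.0464] tool 
top window 0.84 [ 0.5157 -0.2406  0.0617] tool 
top sample 0.8 [0.2655 0.3764 0.0184] tool [-0.3383 -0.4729 -0.1756]
top sample 0.56 [ 0.5149 -0.2456  0.1049] tool [-0.0035 -0.0011  0.1736]
top reader 0.89 [ 0.3465 -0.3015  0.003 ] tool 
top reader 0.62 [ 0.5173 -0.2548  0.0035] tool 
  head 0.64 194 [ 0.4959 -0.2291  0.0596] ((515.8994140625, -250.73773193359375), (77.47750091552734, 102.38758087158203), 83.36810302734375)
  head 0.82 195 [ 0.4958 -0.2294  0.0596] ((515.8994140625, -250.73773193359375), (77.47750091552734, 102.38758087158203), 83.36810302734375)
side window 0.91 [ 0.5209 -0.2415  0.0595] tool 
side window 0.73 [ 0.3389 -0.2952  0.0465] tool 
side sample 0.8 [0.266  0.3699 0.0101] tool [-0.3369 -0.4743 -0.1652]
side sample 0.61 [ 0.5189 -0.2461  0.1105] tool [0.0005 0.0028 0.1696]
side sample 0.3 [0.6205 0.0086 0.0081] tool [ 0.0652 -0.2579  0.0534]
side reader 0.93 [ 0.5151 -0.2517 -0.0058] tool 
side reader 0.74 [ 0.3459 -0.3017 -0.0033] tool 
  head 0.62 133 [ 0.5146 -0.2351  0.0582] ((517.2789306640625, -235.53944396972656), (51.03354263305664, 99.210205078125), 82.8294448852539)
  head 0.71 134 [ 0.5149 -0.2352  0.0582] ((517.2284545898438, -236.0823211669922), (52.02943801879883, 98.21742248535156), 81.21192932128906)
shift [-0.    -0.014  0.014] az_x -0.142 tcp [ 0.537 -0.126  0.232] t 23.8833 zax [-0.096 -0.701 -0.707]
side0.png
side1.png
side_m224.png
side_m236.png
top0.png
top1.png
top_m221.png
top_m233.png
w1.png
w2.png
w3.png
```

```bash
python3 -m pendant '0 0.001 -0.008 0.005 0;0 0.001 -0.0145 0.0105 0;0 0.001 -0.0145 0.0105 0;0 0.001 -0.0145 0.0105 0;0 0.001 -0.0145 0.0105 0;0 0.001 -0.0145 0.0105 0'; python3 meas.py | grep -v head; python3 s.py; python3 - <<'E'
import cv2,glob
f=sorted(glob.glob("pics/side_m*"))[-1]; i=cv2.imread(f)[140:220,290:420]; cv2.imwrite("pics/crop.png",cv2.resize(i,None,fx=6,fy=6,interpolation=cv2.INTER_CUBIC))
E
```

```text
time: 24.38
eef_pos: [0.5384, -0.1232, 0.2142]
ee_rot: [2.351, -0.169, -0.064]
contact_force: [0.2, -0.5, 0.3]
finger_gap: 0.259
grip_force: 59.1
top window 0.98 [ 0.3436 -0.2952  0.0473] tool 
top window 0.81 [ 0.5116 -0.2426  0.0614] tool 
top sample 0.6 [0.2658 0.3749 0.0195] tool [-0.3412 -0.458  -0.185 ]
top sample 0.54 [ 0.5187 -0.2434  0.0918] tool [-0.0029 -0.0005  0.1726]
top reader 0.7 [ 0.3452 -0.305   0.0022] tool 
top reader 0.59 [ 0.521  -0.2539  0.0045] tool 
top reader 0.37 [ 0.5145 -0.2423  0.0614] tool 
side window 0.72 [ 0.34   -0.2906  0.045 ] tool 
side sample 0.89 [0.2676 0.374  0.0121] tool [-0.3393 -0.4627 -0.1793]
side sample 0.66 [ 0.5231 -0.2423  0.0951] tool [0.0012 0.0006 0.169 ]
side reader 0.8 [ 0.3452 -0.2993 -0.0033] tool 
side reader 0.72 [ 0.5176 -0.2535 -0.0059] tool 
24.9833 z-axis [-0.097 -0.701 -0.707] x [ 0.99  -0.142  0.005] y [-0.103 -0.699  0.707] pos [ 0.538 -0.123  0.214] q [-0.011  0.582  1.933 -0.964  1.024  2.399] gp [ 0.523 -0.232  0.105] 0.26465565442999994 59.14745807647705
```

View pics/crop.png

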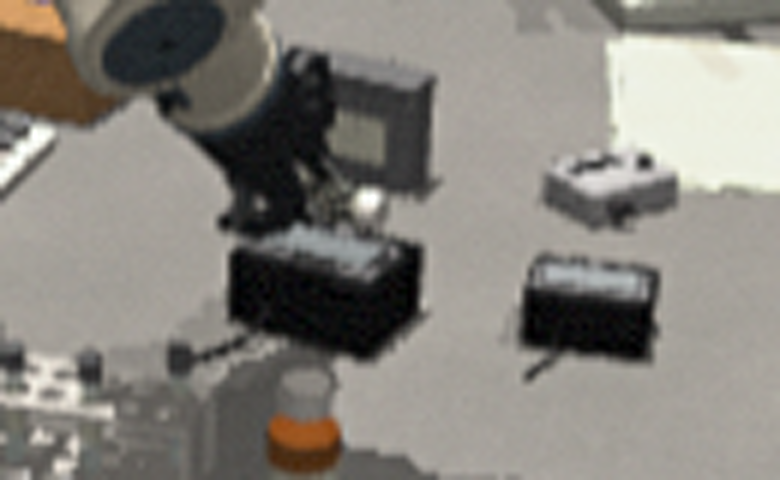

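```bash
python3 -m pendant '0 0 -0.002 0.002 0;0 0 -0.002 0.002 0;0 0 -0.002 0.002 0;0 0 -0.002 0.002 0;0 0 -0.002 0.002 0;0 0 -0.002 0.002 0;0 0 -0.002 0.002 0;0 0 -0.002 0.002 0'; python3 meas.py | grep -E "sample 0|window"; python3 s.py
```

```text
time: 25.65
eef_pos: [0.5384, -0.1232, 0.2114]
ee_rot: [2.351, -0.169, -0.064]
contact_force: [-0.1, -0.4, 0.1]
finger_gap: 0.264
grip_force: 59.1
top window 0.84 [ 0.3461 -0.2916  0.048 ] tool 
top window 0.72 [ 0.513  -0.244   0.0642] tool 
top window 0.66 [0.5389 0.2583 0.0005] tool 
top sample 0.58 [0.2662 0.373  0.0201] tool [-0.3405 -0.4542 -0.1861]
top sample 0.48 [ 0.5163 -0.2396  0.089 ] tool [-0.0059 -0.0028  0.1702]
side window 0.68 [ 0.3414 -0.2962  0.0461] tool 
side window 0.68 [ 0.5299 -0.0294  0.0081] tool 
side window 0.66 [ 0.5224 -0.2441  0.0589] tool 
side sample 0.61 [ 0.5231 -0.2384  0.0891] tool [ 0.0007 -0.0044  0.1687]
side sample 0.61 [0.2664 0.3746 0.0097] tool [-0.3406 -0.4627 -0.1798]
26.25 z-axis [-0.097 -0.701 -0.707] x [ 0.99  -0.142  0.005] y [-0.103 -0.699  0.707] pos [ 0.538 -0.123  0.211] q [-0.011  0.587  1.933 -0.967  1.021  2.404] gp [ 0.523 -0.232  0.102] 0.26281002162396744 59.148303866386414
```

```bash
python3 -c "
from station import robot
print(robot.close_job())"
```

```text
the job is handed in; nothing more can be done
None
```

I mixed the tube cap-down then cap-up and handed the job in at about 26 s, with the tube held still and level over the larger reader's window: off-centre by a few mm at most, roughly 17 mm of air above the glass, and no contact force felt; the hand-in gave no verdict.

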